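Set up the staining tray for the pink plate

ROBOT

A 6-joint arm with a two-finger parallel gripper is mounted at the origin on a cart in front of the work surface, level with it; the furniture and walls round the work are solid. World frame = base frame: x ahead of the robot, y to its left, z up, the work surface at z = 0. Lengths are in m, angles in rad, forces in N, time in s.
With the tool pointing down it reaches from about 0.4 to 0.825 m from the base axis. Payload 7 kg.
Tool frame: the origin (TCP) lies at the very end of the fingers, on their centre line; the grasp point (between the pads) lies 19 mm behind it (arm.pinch_z is the z of the grasp point in the tool frame, in m); z points along the fingers, y is the direction in which the jaws open and shut (so a half turn about z gives the same grasp; the last joint's range is limited). The gripper opens to 88 mm and grips with 3 to 60 N. Pads are 19 mm wide; open, the fingers measure 130 mm over their backs; the gripper's body (78 mm by 193 mm) begins 47 mm behind the grasp point.
Start: joints at [1.604, 0.359, 0.012, 0, -1.224, -0.288], TCP at [0.17, 0.653, 0.227] pointing down, gripper open.
Joint ranges: [-3.07, 3.07], [-1.43, 2.12], [-1.02, 1.25], [-3.03, 1.67], [-3.05, -0], [-3.03, 3.03]. Speed limits (rad/s): [2.39, 2.39, 3.01, 3.14, 3.14, 3.14].

INTERFACE

Orientations are given as [roll, pitch, yaw] about the fixed x, y, z axes, in that order (R = Rz(yaw) Ry(pitch) Rx(roll)).
In Python, from station import arm gives the robot as it stands.
- The arm moves only by the tool drive_tool, never from a script. Its argument "targets" is a list of rows, each a list of 6 numbers: the shift along the world's x, y, z in units of 0.04 m (1.0 is 0.04 m), then the turn, a rotation vector about the world's x, y, z in units of 6 degrees (1.0 is 6 degrees). In form: [[x, y, z, wx, wy, wz], ...]. A call has 1 to 5 rows; each row shifts and turns the commanded pose from where the row before left it; what a row does not reach is not made up. A row lasts 1/8 s, in which the tool goes at most 62.5 mm and 10.7 degrees, less where a joint would pass 70% of its speed; a pose out of reach is approached as far as the arm can. A call with a number of a shift or a turn outside -1 to 1 is refused whole. A call with a gripper value outside its range is refused whole. "claw" is the opening, from 0 (shut) to 1 (fully open), set as the call begins (left out, the last holds). The fingers move at their own pace and stop on an object; "newtons" is the grip in N (left out, the last holds). Time passes only in rows, so rows that do not move let the fingers close. It gives the time, the measured TCP pose, the force and the opening at its end, in the units of the state.
- arm.get_state(): the state, without advancing time (a new reading comes with each control period).
- arm.grab_frame(name): name is "side" or "top"; returns (picture, depth): 400x640x3 uint8, red, green, blue; 400x640 float32, m along the optical axis (not along the pixel's ray), 0 where there is no reading.
- arm.get_calibration(name): a dict with "mtx" (3x3 intrinsics, pixels), "origin" and "rotation" of the camera in the world. Camera axes: x right, y up, looking along -z (the intrinsics and any distortion apply to the point x, -y, -z); pixel columns grow to the right and rows downward; lengths in m; the calibration is good to about 2 mm. A picture is of the moment at which its call begins. get_calibration takes no time and is no camera call.
- arm.job_done(): hands the job in, once; it reports no verdict.
Trained networks look in the newest picture that a camera, given by its name, has taken for a name from the list of things; names that differ only in an ending like _2 or _b are one class to them, and where a whole thing is asked for, a point or a joint stands for the part that bears it (a point fixed in the world has none). Each returns a list of dicts, best first, with "score" (0 to 1); they miss things now and then, are a little off and sometimes report something else, mostly with a low value. They report only what shows in the picture. A call takes as long as a camera call.
- arm.search_frame(target, camera): "point" ([x, y, z] in m, in the coordinates of the camera as it stood for that picture, good to about 4 mm: the middle of the surface that is visible of it).
- arm.cut_out(target, camera): "pixels" (400x640 bool, what is visible of it).
- arm.landmark_of(target, camera): "point" ([x, y, z] in m, in the coordinates of the camera as it stood for that picture, good to about 4 mm: a listed point, or the origin of a listed thing).
The state is a dict: "t": time; "q": joint angles; "qd": joint speeds; "joint_efforts": joint torques, N m; "eef_pos": TCP position; "ee_rot": TCP orientation; "force": force on the tool from outside, world axes, zero at the start; "moment": the same for the moment, N m; "width": finger opening in m.
Only numpy, scipy, OpenCV 4.12 (cv2) and the standard library are available. Lean on these libraries where they do the work, as an engineer would, in place of code of your own. Each camera call takes 0.05 s, during which the arm holds its last target. There are 200 camera calls.

TASK

Set up the staining tray for the pink culture plate: stand each stain bottle upright in the cup of its own colour (blue bottle in the blue cup, brown plastic bottle in the brown cup, white bottle with the red cap in the red cup) and lay the pink dish flat in the white nest. Use the ones out on the open worktop, not the spares along the back wall. The amber glass bottle with the rubber dropper and the pale dish belong to other work: leave them where they are.

Things in the scene. Friction and masses are not known exactly. Their poses are not given: they have to be found in the camera images.
- stain_blue: dropper bottle of blue plastic with a pale label and a black cap; round body 33 mm across and 60 mm high, 78 mm high with its narrow cap (20 mm across); about 50 g; stands on the worktop. Origin at the centre of its underside, z up
- stain_brown: dropper bottle of brown plastic with a red and white label and a whitish cap; round body 31 mm across and 60 mm high, 78 mm high with its narrow cap (19 mm across); about 50 g; stands on the worktop. Origin at the centre of its underside, z up
- stain_red: white dropper bottle with a blue band on its label and a red cap; round body 35 mm across and 65 mm high, 86 mm high with its narrow cap (22 mm across); about 50 g; stands on the worktop. Origin at the centre of its underside, z up
- dish_pink: flat round clear culture dish with its lid on and a pink filling; 58 mm across at the lid (54 mm where fingers close on it), 12 mm thick; about 20 g; lies on the worktop. Origin at the centre of its underside, z up
- amber_bottle: look-alike, not to be moved: amber glass bottle with an orange picture label and a black rubber dropper; 33 mm across, 102 mm high. Origin at the centre of its underside. (Mind the analyser behind the front strip of the worktop: a block 0.23 m high filling x over 0.58 from y = -0.34 to 0.18, in front of it a thin mat with a pipette; carry things above or round it)
- dish_pale: look-alike, not to be moved: clear culture dish like the pink one but with a pale beige filling; 58 mm across, 12 mm thick. Origin at the centre of its underside
- cup_blue: round open cup of solid blue plastic, fixed on the steel tray: 26 mm high, rim 58 mm across, bore about 50 mm. Origin at the centre of its underside, 8 mm above the worktop; inner floor 12 mm, rim 34 mm above the worktop. Cups and nest stand in one row along this body's y axis, 78 mm apart, in any order: fingers closing along its x axis stay clear of the neighbours
- cup_brown: round open cup of solid brown plastic, fixed on the steel tray: 26 mm high, rim 58 mm across, bore about 50 mm. Origin at the centre of its underside, 8 mm above the worktop; inner floor 12 mm, rim 34 mm above the worktop. Cups and nest stand in one row along this body's y axis, 78 mm apart, in any order: fingers closing along its x axis stay clear of the neighbours
- cup_red: round open cup of solid red plastic, fixed on the steel tray: 26 mm high, rim 58 mm across, bore about 50 mm. Origin at the centre of its underside, 8 mm above the worktop; inner floor 12 mm, rim 34 mm above the worktop. Cups and nest stand in one row along this body's y axis, 78 mm apart, in any order: fingers closing along its x axis stay clear of the neighbours
- dish_nest: white round nest in the row of cups, fixed: a disc 90 mm across, 4 mm thick, with four curved stops 8 mm high (inner diameter 75 mm) and 42 mm finger gaps at its +x, -x, +y, -y sides. Origin at the centre of its underside, 8 mm above the worktop; the dish lies 12 mm above the worktop. The row runs along its y axis: let the fingers close along its x axis

How it is judged:
At the end, for the whole second after the job is handed in: Each stain bottle stands upright (0.15 rad) on the floor of its own colour's cup, within 12 mm of its axis; the pink dish lies flat (0.1 rad) on the nest, within 15 mm of its centre; all at rest. The amber bottle and the pale dish are within 25 mm of where they started (horizontal distance between stain_blue and cup_blue below 0.012 m and z of stain_blue in the frame of cup_blue below 0.008 m and angle between each of stain_blue, stain_brown, stain_red's own z axis and vertical below 0.15 rad and linear speed of each of stain_blue, stain_brown, stain_red, dish_pink below 0.02 m/s and horizontal distance between stain_brown and cup_brown below 0.012 m and z of stain_brown in the frame of cup_brown below 0.008 m and horizontal distance between stain_red and cup_red below 0.012 m and z of stain_red in the frame of cup_red below 0.008 m and horizontal distance between dish_pink and dish_nest below 0.015 m and z of dish_pink in the frame of dish_nest below 0.008 m and angle between dish_pink's own z axis and vertical below 0.1 rad and distance of each of amber_bottle, dish_pale from where it was at the start of the episode below 0.025 m); the robot touches nothing.
It fails at once if the amber bottle was moved or knocked over (distance of amber_bottle from where it was at the start of the episode above 0.025 m or angle between amber_bottle's own z axis and vertical above 0.5 rad).
It fails at once if the pale dish was moved (distance of dish_pale from where it was at the start of the episode above 0.025 m).
It also fails if it takes over 104 s, if anything falls off the work surface, if the arm or the gripper's body presses on something with over 40 N, if the wrist force passes 120 N, or if a joint passes its speed limit or range.

## Working session

There is one attempt and no reset: what is moved stays moved. The work goes in short steps, Python scripts to look and compute and a tool call to move; the robot and the scene stay as the last step left them, time stands still between calls to the robot, and variables do not carry over. Pictures are saved under pics/ and viewed, about 12 in all and at most 16, crops included, and the job is handed in when it is done.

Besides the shell and the picture viewer there is one more tool, called after "Emit:" as name(argument=value, ...) on one line, values as JSON. drive_tool: Moves the arm, as the interface text tells. Shifts and turns lie within -1 to 1; 1 stands for 0.04 m of shift or 6 degrees of turn. Its arguments: {"type":"object","properties":{"targets":{"type":"array"},"claw":{"type":"number"},"newtons":{"type":"number"}},"required":["targets"]}

```bash
mkdir -p pics; cat > h.py <<'E'
from station import arm
import numpy as np, cv2
def w(p,c):
    k=arm.get_calibration(c); return np.array(k["rotation"])@np.array(p)+np.array(k["origin"])
def cloud(d,c):
    k=arm.get_calibration(c); K=np.array(k["mtx"]); v,u=np.mgrid[:400,:640]
    P=np.stack([(u-K[0,2])/K[0,0]*d,-(v-K[1,2])/K[1,1]*d,-d],-1)
    return P@np.array(k["rotation"]).T+np.array(k["origin"])
E
python3 - <<'E'
from h import *
np.set_printoptions(precision=3,suppress=True)
ims=[]
for c in("top","side"):
    k=arm.get_calibration(c); print(c,k)
    im,d=arm.grab_frame(c); cv2.imwrite(f"pics/{c}0.png",im[...,::-1]); np.save(f"{c}0.npy",d)
    for n in "stain_blue stain_brown stain_red dish_pink amber_bottle dish_pale cup_blue cup_brown cup_red dish_nest".split():
        print(n,[(round(r["score"],2),w(r["point"],c).round(3).tolist()) for r in arm.landmark_of(n,c)])
print(arm.get_state())
E
```

```text
top {'mtx': array([[407.913,   0.   , 328.824],
       [  0.   , 407.913, 198.739],
       [  0.   ,   0.   ,   1.   ]]), 'origin': array([0.479, 0.045, 1.083]), 'rotation': array([ 0.057, -0.007, -1.598])}
stain_blue [(0.59, [2.213, 1.778, 2.816])]
stain_brown []
stain_red [(0.74, [2.219, 1.785, 2.823])]
dish_pink [(0.7, [2.23, 1.795, 2.833])]
amber_bottle [(0.73, [2.223, 1.788, 2.826]), (0.41, [2.225, 1.79, 2.828])]
dish_pale [(0.96, [2.203, 1.768, 2.806])]
cup_blue [(0.74, [2.189, 1.754, 2.792])]
cup_brown [(0.8, [2.179, 1.744, 2.782])]
cup_red [(0.83, [2.185, 1.75, 2.788])]
dish_nest [(0.73, [2.174, 1.739, 2.777])]
side {'mtx': array([[486.216,   0.   , 329.641],
       [  0.   , 486.216, 203.716],
       [  0.   ,   0.   ,   1.   ]]), 'origin': array([ 0.341, -1.041,  1.041]), 'rotation': array([ 0.837, -0.006, -0.201])}
stain_blue [(0.46, [0.56, -0.821, 1.26])]
stain_brown [(0.68, [0.673, -0.709, 1.373])]
stain_red [(0.71, [0.548, -0.834, 1.248])]
dish_pink [(0.75, [0.581, -0.801, 1.281]), (0.57, [0.547, -0.835, 1.247])]
amber_bottle [(0.62, [0.549, -0.833, 1.249])]
dish_pale []
cup_blue [(0.52, [0.551, -0.831, 1.25]), (0.4, [0.677, -0.705, 1.376])]
cup_brown [(0.68, [0.563, -0.819, 1.263])]
cup_red [(0.78, [0.554, -0.828, 1.254]), (0.66, [0.559, -0.823, 1.259])]
dish_nest [(0.67, [0.567, -0.815, 1.267])]
{'t': 1.1, 'q': array([ 1.604,  0.359,  0.012, -0.   , -1.224, -0.288]), 'qd': array([ 0.001,  0.001, -0.001, -0.   ,  0.001,  0.   ]), 'joint_efforts': array([ -0.001, -58.24 ,  29.33 ,   7.003,   0.012,  -0.   ]), 'eef_pos': array([0.17 , 0.653, 0.227]), 'ee_rot': array([ 3.142,  0.   , -0.255]), 'force': array([-1.939, -0.219,  0.683]), 'moment': array([-0.033,  0.002,  0.009]), 'width': 0.08755705949296247}
```

Rotation is given as roll/pitch/yaw; fix the helper, check it against the worktop plane, and annotate.

```bash
cat > h.py <<'E'
from station import arm
import numpy as np, cv2
from scipy.spatial.transform import Rotation as R
np.set_printoptions(precision=3,suppress=True)
N="stain_blue stain_brown stain_red dish_pink amber_bottle dish_pale cup_blue cup_brown cup_red dish_nest".split()
def cal(c):
    k=arm.get_calibration(c); return np.array(k["mtx"]),R.from_euler("xyz",k["rotation"]).as_matrix(),np.array(k["origin"])
def w(p,c):
    K,Q,o=cal(c); return Q@np.array(p)+o
def px(p,c):
    K,Q,o=cal(c); a=Q.T@(np.array(p)-o); return np.array([K[0,2]-K[0,0]*a[0]/a[2],K[1,2]+K[1,1]*a[1]/a[2]])
def cloud(d,c):
    K,Q,o=cal(c); v,u=np.mgrid[:400,:640]
    P=np.stack([(u-K[0,2])/K[0,0]*d,-(v-K[1,2])/K[1,1]*d,-d],-1)
    return P@Q.T+o
E
python3 - <<'E'
from h import *
for c in("top","side"):
    d=np.load(f"{c}0.npy"); P=cloud(d,c); im=cv2.imread(f"pics/{c}0.png")
    print(c,"z hist",np.percentile(P[...,2][d>0],[5,20,40,50,60,80]))
    arm.grab_frame(c)
    for n in N:
        for r in arm.landmark_of(n,c):
            p=w(r["point"],c); u=px(p,c).round().astype(int); print(n,round(r["score"],2),p,u)
            cv2.drawMarker(im,tuple(map(int,u)),(0,255,0),0,8); cv2.putText(im,n[:3]+n[-4:],(int(u[0])+4,int(u[1])),0,.35,(0,255,0))
    cv2.imwrite(f"pics/{c}1.png",im)
E
```

```text
top z hist [-0.906 -0.898 -0.002 -0.     0.003  0.159]
stain_blue 0.48 [ 0.468 -0.026  0.   ] [353 226]
stain_brown 0.59 [ 0.611  0.365 -0.   ] [205 176]
stain_red 0.46 [ 0.45  -0.129 -0.002] [392 232]
dish_pink 0.62 [ 0.479 -0.322  0.002] [464 219]
amber_bottle 0.73 [ 0.441 -0.224 -0.001] [428 234]
amber_bottle 0.64 [ 0.48  -0.322  0.001] [464 218]
dish_pale 0.89 [0.643 0.287 0.002] [233 163]
cup_blue 0.8 [0.459 0.15  0.007] [286 231]
cup_brown 0.73 [0.478 0.302 0.008] [228 226]
cup_red 0.65 [0.469 0.225 0.006] [258 228]
cup_red 0.52 [0.641 0.287 0.002] [233 164]
dish_nest 0.81 [0.492 0.378 0.008] [199 221]
dish_nest 0.42 [ 0.642  0.289 -0.001] [233 164]
side z hist [-0.903 -0.521  0.001  0.061  0.175  0.571]
stain_blue 0.62 [ 0.466 -0.027 -0.003] [301 235]
stain_brown 0.57 [ 0.612  0.362 -0.001] [324 153]
stain_red 0.78 [ 0.446 -0.129 -0.002] [299 261]
dish_pink 0.65 [ 0.48  -0.33   0.001] [325 317]
dish_pink 0.47 [0.478 0.305 0.007] [289 165]
amber_bottle 0.76 [ 0.447 -0.228 -0.003] [305 289]
cup_blue 0.72 [0.461 0.146 0.006] [291 196]
cup_brown 0.45 [0.475 0.306 0.012] [288 164]
cup_red 0.74 [0.467 0.226 0.006] [289 180]
dish_nest 0.56 [0.49  0.378 0.006] [289 153]
dish_nest 0.31 [0.477 0.308 0.009] [289 164]
```

View pics/top1.png

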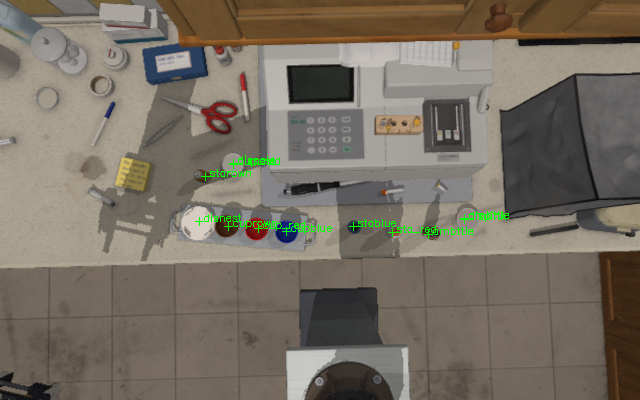

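View pics/side1.png

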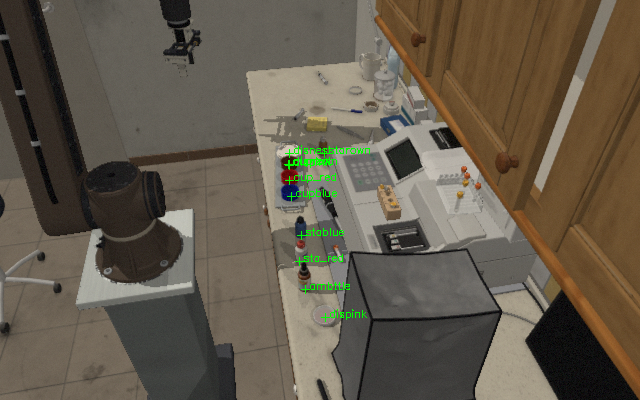

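Top shows the tray row at (199–286, 225), blue/red/amber on the front strip at (353,226),(392,232),(428,234), dishes near (464,218) and (233,163), brown near (205,176). I'll zoom to confirm identities and refine with depth.

```bash
python3 - <<'E'
from h import *
im=cv2.imread("pics/top0.png"); s=cv2.imread("pics/side0.png")
f=lambda a:cv2.resize(a,(780,290),interpolation=2)
cv2.imwrite("pics/crop1.png",np.vstack([f(im[140:255,170:480]),cv2.resize(s[125:345,260:370],(290,580)).transpose(1,0,2)[:,::1].copy().__getitem__(slice(None)) if 0 else cv2.resize(s[130:340,255:475],(780,300))]))
for c in("top","side"):
    P=cloud(np.load(f"{c}0.npy"),c); z=P[...,2]
    for n,x,y,zmin,zmax,r in [("blue",.467,-.026,.066,.085,.03),("brown",.611,.364,.066,.085,.03),("red",.448,-.129,.072,.093,.03),("amber",.444,-.226,.06,.11,.03),("dishR",.479,-.325,.007,.02,.04),("dishL",.643,.287,.007,.02,.04),
      ("cupb",.46,.148,.030,.037,.036),("cupr",.468,.226,.030,.037,.036),("cupbr",.477,.304,.030,.037,.036),("nest",.491,.378,.013,.024,.05)]:
        m=(z>zmin)&(z<zmax)&(np.hypot(P[...,0]-x,P[...,1]-y)<r); q=P[m]
        if len(q)>2: print(c,n,len(q),"mean",q.mean(0),"mid",(q.min(0)+q.max(0))/2,"ext",np.ptp(q,axis=0))
E
```

```text
top blue 51 mean [ 0.467 -0.025  0.071] mid [ 0.467 -0.025  0.072] ext [0.018 0.018 0.012]
top brown 42 mean [0.609 0.364 0.07 ] mid [0.608 0.365 0.072] ext [0.015 0.018 0.012]
top red 47 mean [ 0.454 -0.125  0.077] mid [ 0.453 -0.126  0.08 ] ext [0.02  0.017 0.015]
top amber 98 mean [ 0.446 -0.218  0.078] mid [ 0.445 -0.22   0.081] ext [0.03  0.026 0.042]
top dishR 381 mean [ 0.48  -0.325  0.012] mid [ 0.479 -0.325  0.012] ext [0.056 0.057 0.01 ]
top dishL 369 mean [0.642 0.288 0.012] mid [0.641 0.288 0.013] ext [0.056 0.056 0.012]
top cupb 89 mean [0.458 0.15  0.033] mid [0.46  0.149 0.034] ext [0.057 0.055 0.006]
top cupr 87 mean [0.467 0.227 0.033] mid [0.468 0.226 0.033] ext [0.054 0.055 0.007]
top cupbr 87 mean [0.479 0.305 0.033] mid [0.478 0.304 0.033] ext [0.054 0.057 0.006]
top nest 263 mean [0.485 0.38  0.016] mid [0.487 0.38  0.018] ext [0.084 0.086 0.009]
side blue 29 mean [ 0.465 -0.032  0.071] mid [ 0.465 -0.032  0.073] ext [0.018 0.018 0.012]
side brown 18 mean [0.607 0.358 0.071] mid [0.607 0.36  0.073] ext [0.017 0.017 0.011]
side red 31 mean [ 0.451 -0.131  0.078] mid [ 0.452 -0.131  0.081] ext [0.019 0.017 0.016]
side amber 116 mean [ 0.443 -0.23   0.076] mid [ 0.444 -0.23   0.081] ext [0.029 0.024 0.041]
side dishR 364 mean [ 0.478 -0.33   0.012] mid [ 0.478 -0.33   0.013] ext [0.057 0.06  0.011]
side dishL 11 mean [0.616 0.29  0.011] mid [0.618 0.293 0.012] ext [0.013 0.033 0.004]
side cupb 54 mean [0.459 0.146 0.033] mid [0.458 0.146 0.033] ext [0.055 0.06  0.007]
side cupr 51 mean [0.468 0.221 0.033] mid [0.467 0.222 0.033] ext [0.056 0.06  0.007]
side cupbr 42 mean [0.479 0.302 0.033] mid [0.477 0.301 0.033] ext [0.054 0.059 0.007]
side nest 80 mean [0.487 0.381 0.016] mid [0.485 0.375 0.018] ext [0.078 0.089 0.01 ]
```

View pics/crop1.png

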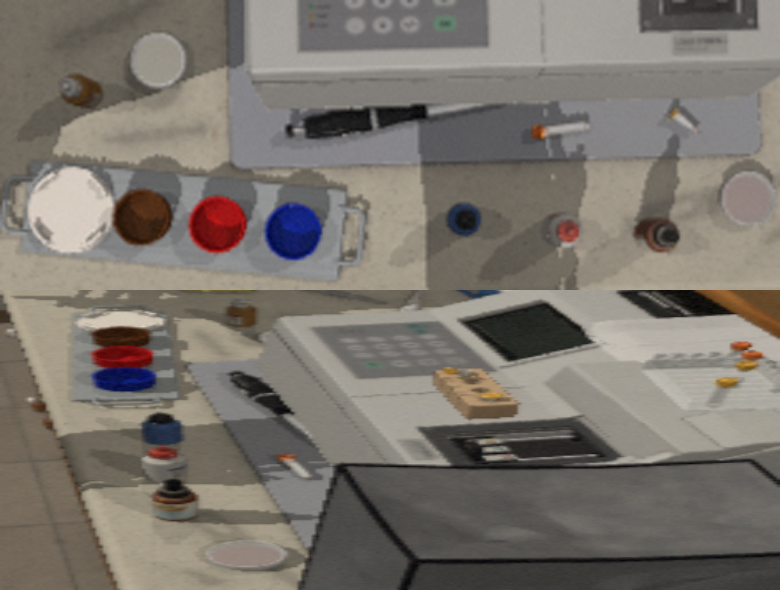

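Confirmed: the pink dish is the right one (image ≈(464,218), world ≈(0.479,−0.327)), and the pale dish is the left one by the brown bottle. Heights and sizes match the listing. Tray yaw is ≈ −0.121, so the tool yaw for placing is ≈ −1.692. First I go to the brown bottle (0.608, 0.362).

Emit:
drive_tool(targets=[[0.73,-0.485,0,0,0,-0.915],[0.73,-0.485,0,0,0,-0.915],[0.73,-0.485,0,0,0,-0.915],[0.73,-0.485,0,0,0,-0.915],[0.73,-0.485,0,0,0,-0.915]], claw=1, newtons=15)

```text
t: 2.82
eef_pos: [0.317, 0.5555, 0.2267]
ee_rot: [-3.141, 0.0, -0.737]
force: [0.9, -0.4, 0.2]
width: 0.0875
```

Emit:
drive_tool(targets=[[0.73,-0.485,0,0,0,-0.915],[0.73,-0.485,0,0,0,-0.915],[0.73,-0.485,0,0,0,-0.915],[0.73,-0.485,0,0,0,-0.915],[0.73,-0.485,0,0,0,-0.915]])

```text
t: 3.45
eef_pos: [0.463, 0.4585, 0.2267]
ee_rot: [-3.141, 0.0, -1.216]
force: [-0.6, -0.1, 0.5]
width: 0.0878
```

Emit:
drive_tool(targets=[[0.73,-0.485,0,0,0,-0.915],[0.73,-0.485,0,0,0,-0.915],[0.73,-0.485,0,0,0,-0.915],[0.73,-0.485,0,0,0,-0.915],[0.73,-0.485,0,0,0,-0.915]])

```text
t: 4.08
eef_pos: [0.6091, 0.3615, 0.2266]
ee_rot: [-3.142, 0.0, -1.695]
force: [-0.1, 0.4, -0.6]
width: 0.0878
```

```bash
python3 - <<'E'
from h import *
s=arm.get_state(); print(s["t"],s["eef_pos"],s["ee_rot"],s["q"])
P=cloud(np.load("top0.npy"),"top").reshape(-1,3)
m=(P[:,1]<-.3)&(P[:,2]>.05)&(P[:,0]<.75)&(P[:,0]>.3); q=P[m]; print("box min x",q[:,0].min(),"max y",[ (a,q[(q[:,0]>a)&(q[:,0]<a+.05)][:,1].max() if ((q[:,0]>a)&(q[:,0]<a+.05)).any() else None) for a in (.4,.45,.5,.55,.6)], "zmax",q[:,2].max())
E
```

```text
4.075 [0.609 0.362 0.227] [-3.142  0.    -1.695] [ 0.81   0.413  0.095  0.    -1.252 -0.934]
box min x 0.43112661912058664 max y [(0.4, np.float64(-0.6391516333007901)), (0.45, np.float64(-0.43196969096881366)), (0.5, np.float64(-0.4310789751352453)), (0.55, np.float64(-0.30012555270356345)), (0.6, np.float64(-0.30002516397068707))] zmax 0.6415774942005028
```

Emit:
drive_tool(targets=[[0,0,-1,0,0,0],[0,0,-1,0,0,0],[0,0,-1,0,0,0],[0,0,-1,0,0,0],[0,0,-0.9,0,0,0]])

```text
t: 4.7
eef_pos: [0.608, 0.362, 0.0291]
ee_rot: [3.141, -0.0, -1.692]
force: [-0.0, 0.1, -0.0]
width: 0.0877
```

Emit:
drive_tool(targets=[[0,0,0,0,0,0],[0,0,0,0,0,0],[0,0,0,0,0,0],[0,0,0,0,0,0],[0,0,0,0,0,0]], claw=0)

```text
t: 5.32
eef_pos: [0.6084, 0.3624, 0.0315]
ee_rot: [-3.141, 0.001, -1.692]
force: [0.7, 0.2, 0.3]
width: 0.0432
```

Emit:
drive_tool(targets=[[0,0,0,0,0,0],[0,0,0,0,0,0],[0,0,0,0,0,0]])

```text
t: 5.7
eef_pos: [0.6082, 0.3622, 0.0308]
ee_rot: [-3.141, 0.0, -1.692]
force: [0.6, 0.7, 2.5]
width: 0.0309
```

Emit:
drive_tool(targets=[[0,0,0.8,0,0,0],[0,0,0.8,0,0,0],[0,0,0.8,0,0,0],[-0.5,-0.3,0.1,0,0,0],[-0.5,-0.3,0,0,0,0]])

```text
t: 6.32
eef_pos: [0.5678, 0.338, 0.1309]
ee_rot: [-3.141, 0.001, -1.692]
force: [-0.0, -0.2, -1.4]
width: 0.03
```

Emit:
drive_tool(targets=[[-0.75,-0.3,0,0,0,0],[-0.75,-0.3,0,0,0,0],[-0.75,-0.3,0,0,0,0],[0,0,0,0,0,0]])

```text
t: 6.82
eef_pos: [0.4764, 0.3013, 0.1309]
ee_rot: [3.141, 0.0, -1.691]
force: [1.7, 0.2, -0.9]
width: 0.0305
```

```bash
cat >> h.py <<'E'
def look(tag,boxes,crops):
    "boxes: name,x,y,zmin,zmax,r ; crops per cam (u0,u1,v0,v1)"
    s=arm.get_state(); print(s["t"],s["eef_pos"],s["ee_rot"],s["width"])
    out=[]
    for c in("top","side"):
        im,d=arm.grab_frame(c); P=cloud(d,c); z=P[...,2]
        for n,x,y,a,b,r in boxes:
            m=(z>a)&(z<b)&(np.hypot(P[...,0]-x,P[...,1]-y)<r)&(d>0); q=P[m]
            if len(q)>2: print(c,n,len(q),"mean",q.mean(0),"mid",(q.min(0)+q.max(0))/2,"ext",np.ptp(q,axis=0))
        u0,u1,v0,v1=crops[c]; out.append(cv2.resize(im[v0:v1,u0:u1,::-1],(400,400)))
    cv2.imwrite(f"pics/{tag}.png",np.hstack(out))
E
python3 - <<'E'
from h import *
look("brown",[],{"top":(150,310,140,300),"side":(200,360,60,220)})
for c in("top","side"): print([(round(r["score"],2),w(r["point"],c)) for r in arm.landmark_of("stain_brown",c)])
E
```

```text
6.825 [0.476 0.301 0.131] [ 3.141  0.    -1.691] 0.030492187033357415
[(0.38, array([0.479, 0.303, 0.1  ]))]
[(0.59, array([0.478, 0.299, 0.096]))]
```

View pics/brown.png

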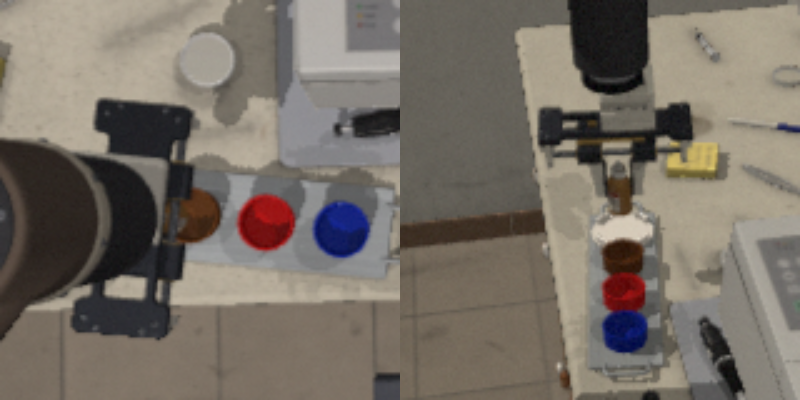

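Brown hangs upright in the jaws, bottom at z≈0.10, over its cup. Lowering and releasing.

Emit:
drive_tool(targets=[[0.04,0.03,-0.8,0,0,0],[0,0,-0.8,0,0,0],[0,0,-0.3,0,0,0],[0,0,-0.28,0,0,0],[0,0,0,0,0,0]])

```text
t: 7.65
eef_pos: [0.4801, 0.3036, 0.0433]
ee_rot: [-3.141, -0.0, -1.692]
force: [-0.3, -0.2, -0.4]
width: 0.0308
```

Emit:
drive_tool(targets=[[0,0,0,0,0,0],[0,0,0,0,0,0],[0,0,0,0,0,0],[0,0,0,0,0,0]], claw=0.8)

```text
t: 8.15
eef_pos: [0.4798, 0.3035, 0.0436]
ee_rot: [-3.141, 0.0, -1.692]
force: [-0.9, -0.2, -0.2]
width: 0.065
```

Emit:
drive_tool(targets=[[0,0,0.9,0,0,0],[0,0,0.9,0,0,0],[0,0,0.9,0,0,0],[0,0,0.8,0,0,0]], claw=1)

```text
t: 8.65
eef_pos: [0.4798, 0.3034, 0.1849]
ee_rot: [-3.141, 0.001, -1.692]
force: [-0.1, 0.2, -0.3]
width: 0.0874
```

Emit:
drive_tool(targets=[[-0.06,-0.98,0,0,0,0],[-0.06,-0.98,0,0,0,0],[-0.06,-0.98,0,0,0,0],[-0.06,-0.98,0,0,0,0],[-0.06,-0.98,0,0,0,0]])

```text
t: 9.28
eef_pos: [0.4675, 0.1062, 0.1835]
ee_rot: [-3.141, 0.0, -1.692]
force: [0.6, 0.7, -0.4]
width: 0.0878
```

Emit:
drive_tool(targets=[[-0.06,-0.98,0,0,0,0],[-0.06,-0.98,0,0,0,0],[-0.06,-0.98,0,0,0,0],[-0.06,-0.98,0,0,0,0],[-0.06,-0.98,0,0,0,0]])

```text
t: 9.9
eef_pos: [0.4555, -0.0898, 0.1836]
ee_rot: [-3.141, 0.0, -1.692]
force: [0.5, 0.5, 0.3]
width: 0.0873
```

Emit:
drive_tool(targets=[[-0.06,-0.98,0,0,0,0],[0,0,0,0,0,0]])

```text
t: 10.15
eef_pos: [0.4528, -0.1297, 0.1833]
ee_rot: [3.141, -0.0, -1.695]
force: [-0.6, 0.3, -0.0]
width: 0.0877
```

```bash
python3 - <<'E'
from h import *
look("red0",[("brown",.478,.3025,.076,.095,.03),("blue",.467,-.026,.066,.085,.03)],{"top":(170,450,130,290),"side":(230,390,120,320)})
E
```

```text
10.15 [ 0.453 -0.13   0.183] [ 3.141 -0.    -1.695] 0.08768677366707854
top brown 50 mean [0.481 0.305 0.082] mid [0.481 0.306 0.083] ext [0.017 0.018 0.014]
side blue 27 mean [ 0.465 -0.032  0.071] mid [ 0.465 -0.03   0.074] ext [0.018 0.015 0.016]
```

View pics/red0.png

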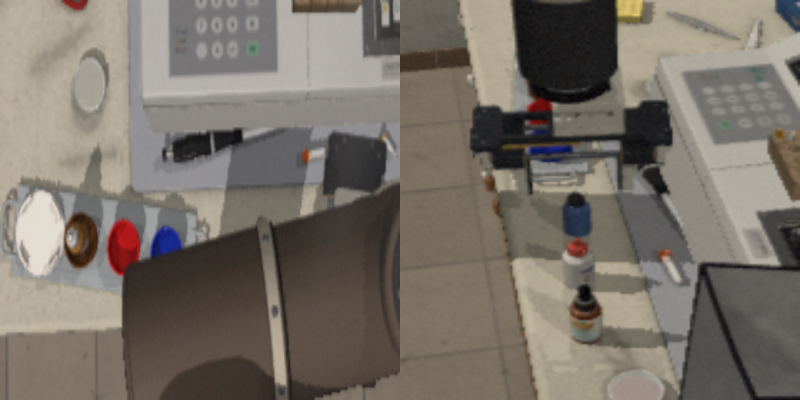

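Brown stands in its cup (cap at (0.481,0.305), ~3 mm off centre). Red, amber and blue are untouched; the gripper is above red. Descending.

Emit:
drive_tool(targets=[[0,0.03,-1,0,0,0],[0,0,-1,0,0,0],[0,0,-1,0,0,0],[0,0,-0.76,0,0,0],[0,0,0,0,0,0]])

```text
t: 10.88
eef_pos: [0.4519, -0.1259, 0.0314]
ee_rot: [3.137, -0.001, -1.691]
force: [-0.2, 0.2, 0.3]
width: 0.0872
```

Emit:
drive_tool(targets=[[0,0,0,0,0,0],[0,0,0,0,0,0],[0,0,0,0,0,0],[0,0,0,0,0,0],[0,0,0,0,0,0]], claw=0)

```text
t: 11.5
eef_pos: [0.4534, -0.1267, 0.0332]
ee_rot: [-3.141, 0.0, -1.692]
force: [0.9, -0.1, -0.3]
width: 0.0432
```

Emit:
drive_tool(targets=[[0,0,0,0,0,0],[0,0,0,0,0,0],[0,0,0,0,0,0]])

```text
t: 11.88
eef_pos: [0.4533, -0.1267, 0.033]
ee_rot: [3.141, -0.0, -1.692]
force: [-0.3, 0.6, 2.2]
width: 0.0347
```

Emit:
drive_tool(targets=[[0,0,0.8,0,0,0],[0,0,0.8,0,0,0],[0,0,0.8,0,0,0],[0,0,0.8,0,0,0],[0,0,0,0,0,0]])

```text
t: 12.5
eef_pos: [0.455, -0.1265, 0.1633]
ee_rot: [-3.137, 0.001, -1.692]
force: [0.2, -0.2, -0.5]
width: 0.0346
```

Emit:
drive_tool(targets=[[0.037,0.977,0,0,0,0],[0.037,0.977,0,0,0,0],[0.037,0.977,0,0,0,0],[0.037,0.977,0,0,0,0],[0.037,0.977,0,0,0,0]])

```text
t: 13.12
eef_pos: [0.4601, 0.0699, 0.1601]
ee_rot: [3.141, -0.0, -1.692]
force: [0.6, -0.6, -1.6]
width: 0.0349
```

Emit:
drive_tool(targets=[[0.037,0.977,0,0,0,0],[0.037,0.977,0,0,0,0],[0.037,0.977,0,0,0,0],[0.037,0.977,0,0,0,0],[0,0,0,0,0,0]])

```text
t: 13.75
eef_pos: [0.4664, 0.2271, 0.1597]
ee_rot: [3.141, -0.001, -1.69]
force: [-0.3, -0.4, -0.2]
width: 0.0345
```

```bash
python3 - <<'E'
from h import *
look("red1",[("body",.468,.225,.14,.16,.04),("body2",.468,.225,.135,.15,.04)],{"top":(170,450,130,290),"side":(200,360,60,260)})
for c in("top","side"): print([(round(r["score"],2),w(r["point"],c)) for r in arm.landmark_of("stain_red",c)])
E
```

```text
13.75 [0.466 0.227 0.16 ] [ 3.141 -0.001 -1.69 ] 0.034533659390106705
top body 7 mean [0.465 0.211 0.147] mid [0.465 0.211 0.148] ext [0.016 0.003 0.012]
top body2 9 mean [0.465 0.211 0.143] mid [0.466 0.211 0.142] ext [0.018 0.003 0.013]
side body 58 mean [0.465 0.212 0.151] mid [0.468 0.214 0.15 ] ext [0.041 0.022 0.02 ]
side body2 40 mean [0.465 0.212 0.142] mid [0.465 0.215 0.142] ext [0.034 0.021 0.014]
[(0.72, array([ 0.441, -0.225, -0.   ]))]
[(0.63, array([0.462, 0.224, 0.122]))]
```

View pics/red1.png

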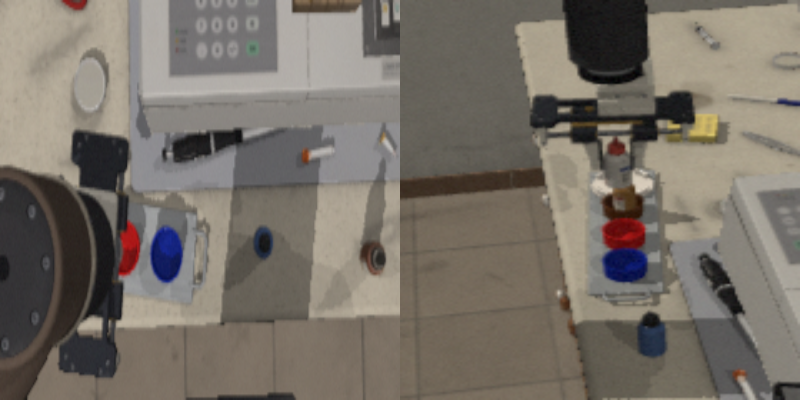

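Red hangs upright over its cup, and the body surface puts its axis at y≈0.227. Lowering with a −2 mm y trim.

Emit:
drive_tool(targets=[[0.03,-0.05,-0.8,0,0,0],[0,0,-0.8,0,0,0],[0,0,-0.7,0,0,0],[0,0,-0.3,0,0,0],[0,0,-0.25,0,0,0]])

```text
t: 14.58
eef_pos: [0.4682, 0.2229, 0.0469]
ee_rot: [-3.141, 0.0, -1.693]
force: [0.5, 0.9, -0.7]
width: 0.0349
```

Emit:
drive_tool(targets=[[0,0,0,0,0,0]])

```text
t: 14.7
eef_pos: [0.4679, 0.2229, 0.0469]
ee_rot: [3.141, -0.0, -1.692]
force: [0.1, 0.4, -1.4]
width: 0.0346
```

Emit:
drive_tool(targets=[[0,0,0,0,0,0],[0,0,0,0,0,0],[0,0,0,0,0,0],[0,0,0,0,0,0]], claw=0.8)

```text
t: 15.2
eef_pos: [0.4679, 0.2232, 0.0472]
ee_rot: [-3.141, 0.0, -1.692]
force: [-0.8, -0.5, -0.1]
width: 0.0675
```

Emit:
drive_tool(targets=[[0,0,0.8,0,0,0],[0,0,0.9,0,0,0],[0,0,0.9,0,0,0],[0,0,0.8,0,0,0]], claw=1)

```text
t: 15.7
eef_pos: [0.4679, 0.2231, 0.1845]
ee_rot: [-3.141, 0.001, -1.692]
force: [-0.3, -0.0, 0.4]
width: 0.0877
```

Emit:
drive_tool(targets=[[0,-0.9,0,0,0,0],[0,-0.9,0,0,0,0],[0,-0.9,0,0,0,0],[0,-0.9,0,0,0,0],[0,-0.9,0,0,0,0]])

```text
t: 16.32
eef_pos: [0.4677, 0.042, 0.1831]
ee_rot: [-3.141, 0.0, -1.692]
force: [0.3, 0.4, 0.4]
width: 0.0876
```

Emit:
drive_tool(targets=[[-0.03,-0.9,0,0,0,0],[-0.02,-0.87,0,0,0,0],[0,0,0,0,0,0]])

```text
t: 16.7
eef_pos: [0.4654, -0.0294, 0.183]
ee_rot: [3.141, -0.0, -1.695]
force: [-0.8, 0.1, 0.2]
width: 0.0875
```

Emit:
drive_tool(targets=[[0,0,-1,0,0,0],[0,0,-1,0,0,0],[0,0,-1,0,0,0],[0,0,-0.84,0,0,0],[0,0,0,0,0,0]])

```text
t: 17.32
eef_pos: [0.4642, -0.0278, 0.0276]
ee_rot: [3.137, -0.002, -1.692]
force: [0.7, 0.6, 0.3]
width: 0.0878
```

```bash
python3 - <<'E'
from h import *
look("blue0",[("brown",.478,.3025,.076,.095,.03),("red",.468,.225,.084,.105,.03),("cupb",.459,.1475,.03,.037,.036)],{"top":(170,450,130,290),"side":(230,390,120,320)})
E
```

```text
17.325 [ 0.464 -0.028  0.028] [ 3.137 -0.002 -1.692] 0.08780764349814517
top brown 51 mean [0.481 0.305 0.082] mid [0.481 0.306 0.084] ext [0.017 0.018 0.015]
top red 57 mean [0.469 0.223 0.088] mid [0.47  0.223 0.091] ext [0.02  0.02  0.015]
top cupb 47 mean [0.474 0.153 0.033] mid [0.469 0.15  0.033] ext [0.038 0.054 0.006]
side cupb 13 mean [0.437 0.14  0.033] mid [0.438 0.143 0.033] ext [0.016 0.054 0.006]
```

View pics/blue0.png

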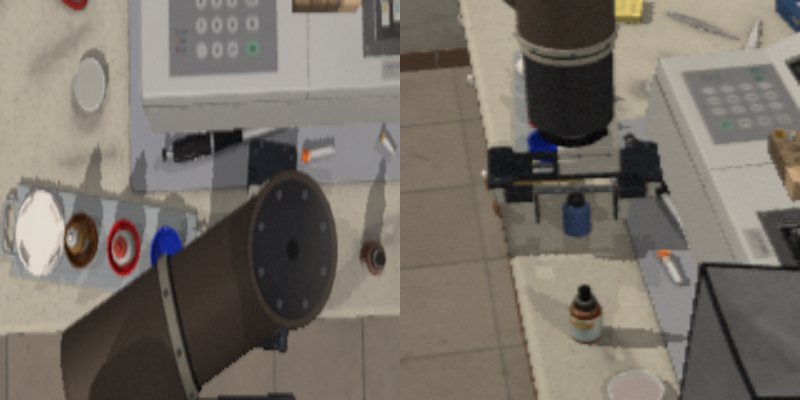

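Red stands in its cup (cap (0.469,0.223), ~3.5 mm off). Blue is centred between the jaws, so I'm gripping.

Emit:
drive_tool(targets=[[0,0,0,0,0,0],[0,0,0,0,0,0],[0,0,0,0,0,0],[0,0,0,0,0,0],[0,0,0,0,0,0]], claw=0)

```text
t: 18.05
eef_pos: [0.4659, -0.0277, 0.0295]
ee_rot: [-3.141, 0.0, -1.692]
force: [0.2, -0.4, 0.3]
width: 0.0429
```

Emit:
drive_tool(targets=[[0,0,0,0,0,0],[0,0,0,0,0,0],[0,0,0,0,0,0]])

```text
t: 18.42
eef_pos: [0.4658, -0.0277, 0.0293]
ee_rot: [3.141, -0.0, -1.692]
force: [-0.4, -0.0, -0.1]
width: 0.0328
```

Emit:
drive_tool(targets=[[0,0,0.8,0,0,0],[0,0,0.8,0,0,0],[0,0,0.8,0,0,0],[0,0,0.8,0,0,0],[0,0,0,0,0,0]])

```text
t: 19.05
eef_pos: [0.4674, -0.0273, 0.1597]
ee_rot: [-3.137, 0.002, -1.692]
force: [-0.9, 0.2, -0.5]
width: 0.0328
```

Emit:
drive_tool(targets=[[-0.04,0.88,0,0,0,0],[-0.04,0.88,0,0,0,0],[-0.04,0.88,0,0,0,0],[-0.04,0.88,0,0,0,0],[-0.03,0.88,0,0,0,0]])

```text
t: 19.68
eef_pos: [0.4576, 0.1492, 0.1565]
ee_rot: [3.141, -0.001, -1.692]
force: [0.7, -0.1, -0.5]
width: 0.0327
```

Emit:
drive_tool(targets=[[0,0,0,0,0,0]])

```text
t: 19.8
eef_pos: [0.4579, 0.1499, 0.1564]
ee_rot: [3.141, -0.001, -1.69]
force: [0.5, -1.0, -0.3]
width: 0.0328
```

```bash
python3 - <<'E'
from h import *
look("blue1",[("body",.459,.1475,.135,.155,.04)],{"top":(170,450,130,290),"side":(200,360,60,260)})
for c in("top","side"): print([(round(r["score"],2),w(r["point"],c)) for r in arm.landmark_of("stain_blue",c)])
E
```

```text
19.8 [0.458 0.15  0.156] [ 3.141 -0.001 -1.69 ] 0.0328335755469508
side body 60 mean [0.455 0.137 0.145] mid [0.456 0.138 0.145] ext [0.031 0.023 0.02 ]
[]
[(0.8, array([0.455, 0.149, 0.124]))]
```

Blue is held (33 mm), bottom ≈0.127, over its cup. Lowering.

Emit:
drive_tool(targets=[[0,0,-0.8,0,0,0],[0,0,-0.8,0,0,0],[0,0,-0.7,0,0,0],[0,0,-0.3,0,0,0],[0,0,-0.25,0,0,0]])

```text
t: 20.62
eef_pos: [0.4586, 0.148, 0.0432]
ee_rot: [-3.141, 0.0, -1.693]
force: [0.3, -0.6, 0.1]
width: 0.0325
```

Emit:
drive_tool(targets=[[0,0,0,0,0,0]])

```text
t: 20.75
eef_pos: [0.4583, 0.1481, 0.0433]
ee_rot: [3.141, -0.0, -1.692]
force: [0.2, -1.1, -0.4]
width: 0.0325
```

Emit:
drive_tool(targets=[[0,0,0,0,0,0],[0,0,0,0,0,0],[0,0,0,0,0,0],[0,0,0,0,0,0]], claw=0.8)

```text
t: 21.25
eef_pos: [0.4584, 0.1484, 0.0436]
ee_rot: [-3.141, 0.0, -1.692]
force: [-0.1, -0.3, -0.1]
width: 0.0665
```

Emit:
drive_tool(targets=[[0,0,0.8,0,0,0],[0,0,0.9,0,0,0],[0,0,0.9,0,0,0],[0,0,1,0,0,0],[0,0,0.8,0,0,0]], claw=1)

```text
t: 21.88
eef_pos: [0.4583, 0.1483, 0.2212]
ee_rot: [-3.141, 0.001, -1.692]
force: [0.5, 0.6, -1.3]
width: 0.0876
```

```bash
python3 - <<'E'
from h import *
P=cloud(np.load("side0.npy"),"side").reshape(-1,3); T=cloud(np.load("top0.npy"),"top").reshape(-1,3)
for n,Q in(("side",P),("top",T)):
  for a in np.arange(.38,.58,.04):
    q=Q[(Q[:,0]>a)&(Q[:,0]<a+.04)&(Q[:,1]<-.36)&(Q[:,1]>-.7)&(Q[:,2]>.015)]
    print(n,round(a,2),len(q), q[np.argmax(q[:,1])] if len(q) else "", q[:,2].max() if len(q) else "")
  q=Q[(Q[:,1]>-.42)&(Q[:,1]<-.24)&(Q[:,2]>.05)&(Q[:,0]>.46)&(Q[:,0]<.7)]; print("xmin near dish",q[np.argmin(q[:,0])] if len(q) else "")
E
```

```text
side 0.38 0  
side 0.42 0  
side 0.46 1043 [ 0.482 -0.432  0.019] 0.255100092730158
side 0.5 4540 [ 0.502 -0.438  0.282] 0.3633500081128358
side 0.54 2867 [ 0.55  -0.438  0.346] 0.3529650766271496
xmin near dish [ 0.598 -0.242  0.129]
top 0.38 0  
top 0.42 404 [ 0.459 -0.615  0.021] 0.10417887943888549
top 0.46 1343 [ 0.488 -0.428  0.032] 0.20419917479073113
top 0.5 2780 [ 0.517 -0.428  0.022] 0.3627317181409021
top 0.54 2538 [ 0.574 -0.429  0.021] 0.3533214431961589
xmin near dish [ 0.59  -0.32   0.051]
```

Emit:
drive_tool(targets=[[0.04,-0.914,0,0,0,0.794],[0.04,-0.914,0,0,0,0.794],[0.04,-0.914,0,0,0,0.794],[0.04,-0.914,0,0,0,0.794],[0.04,-0.914,0,0,0,0.794]])

```text
t: 22.5
eef_pos: [0.4661, -0.0356, 0.2195]
ee_rot: [-3.141, 0.0, -1.273]
force: [0.1, 0.3, 0.8]
width: 0.0876
```

Emit:
drive_tool(targets=[[0.04,-0.914,0,0,0,0.794],[0.04,-0.914,0,0,0,0.794],[0.04,-0.914,0,0,0,0.794],[0.04,-0.914,0,0,0,0.794],[0.04,-0.914,0,0,0,0.794]])

```text
t: 23.12
eef_pos: [0.4741, -0.2185, 0.2194]
ee_rot: [-3.142, -0.0, -0.858]
force: [0.5, -0.0, -0.1]
width: 0.0879
```

Emit:
drive_tool(targets=[[0.04,-0.914,0,0,0,0.794],[0.04,-0.914,0,0,0,0.794],[0.04,-0.914,0,0,0,0.794],[0,0,0,0,0,0],[0,0,0,0,0,0]])

```text
t: 23.75
eef_pos: [0.4788, -0.3268, 0.2191]
ee_rot: [-3.142, 0.001, -0.613]
force: [0.3, 0.7, 0.3]
width: 0.0878
```

```bash
python3 - <<'E'
from h import *
look("dish0",[("brown",.478,.3025,.076,.095,.03),("red",.468,.225,.084,.105,.03),("blue",.459,.1475,.076,.095,.03),("dish",.479,-.327,.005,.02,.04),("amber",.444,-.226,.06,.11,.03)],{"top":(170,570,110,310),"side":(230,430,150,370)})
E
```

```text
23.75 [ 0.479 -0.327  0.219] [-3.142  0.001 -0.613] 0.08776173730141763
top brown 50 mean [0.482 0.305 0.082] mid [0.481 0.305 0.084] ext [0.017 0.018 0.015]
top red 53 mean [0.47  0.223 0.088] mid [0.469 0.223 0.092] ext [0.017 0.02  0.016]
top blue 55 mean [0.46  0.15  0.082] mid [0.461 0.15  0.083] ext [0.02  0.018 0.014]
top amber 43 mean [ 0.446 -0.213  0.068] mid [ 0.447 -0.212  0.07 ] ext [0.022 0.011 0.02 ]
side brown 22 mean [0.479 0.299 0.082] mid [0.479 0.298 0.084] ext [0.018 0.015 0.015]
side red 22 mean [0.468 0.217 0.089] mid [0.468 0.216 0.092] ext [0.017 0.017 0.015]
side blue 29 mean [0.458 0.144 0.082] mid [0.457 0.148 0.083] ext [0.016 0.026 0.014]
side dish 377 mean [ 0.478 -0.331  0.012] mid [ 0.476 -0.327  0.012] ext [0.062 0.062 0.014]
side amber 80 mean [ 0.442 -0.231  0.073] mid [ 0.443 -0.227  0.078] ext [0.026 0.024 0.035]
```

View pics/dish0.png

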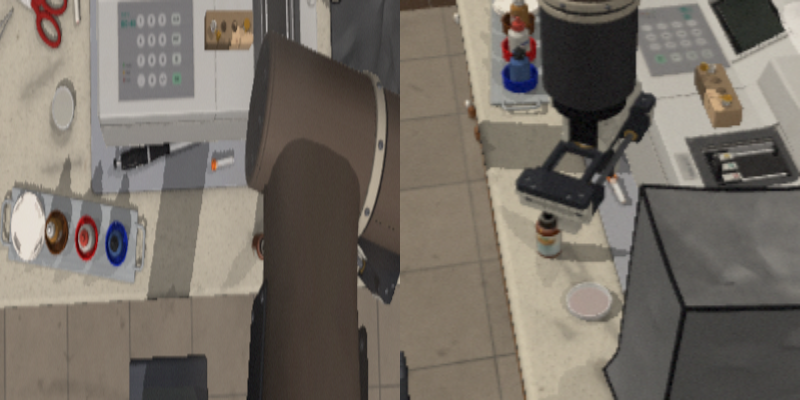

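All three bottles stand in their cups. The jaws lie diagonally, clear of amber, the analyser and the bag. Descending on the pink dish.

Emit:
drive_tool(targets=[[0,0,-1,0,0,0],[0,0,-1,0,0,0],[0,0,-1,0,0,0],[0,0,-0.8,0,0,0],[0,0,0,0,0,0]])

```text
t: 24.48
eef_pos: [0.4776, -0.3256, 0.0655]
ee_rot: [3.14, 0.005, -0.61]
force: [0.6, 0.4, 0.1]
width: 0.0874
```

Emit:
drive_tool(targets=[[0,0,-0.5,0,0,0],[0,0,-0.5,0,0,0],[0,0,-0.4,0,0,0],[0,0,-0.2,0,0,0],[0,0,0,0,0,0]])

```text
t: 25.1
eef_pos: [0.4791, -0.3269, 0.0034]
ee_rot: [3.141, 0.0, -0.611]
force: [0.8, 0.3, -0.1]
width: 0.0876
```

Emit:
drive_tool(targets=[[0,0,0,0,0,0],[0,0,0,0,0,0],[0,0,0,0,0,0],[0,0,0,0,0,0],[0,0,0,0,0,0]], claw=0, newtons=10)

```text
t: 25.72
eef_pos: [0.4792, -0.327, 0.0036]
ee_rot: [-3.142, -0.0, -0.611]
force: [0.3, 0.6, 1.6]
width: 0.0537
```

Emit:
drive_tool(targets=[[0,0,0.3,0,0,0],[0,0,0.6,0,0,0],[0,0,0.7,0,0,0],[0,0,0,0,0,0]])

```text
t: 26.22
eef_pos: [0.4808, -0.3276, 0.0704]
ee_rot: [-3.14, -0.005, -0.611]
force: [0.2, 0.5, -1.5]
width: 0.0538
```

```bash
python3 - <<'E'
from h import *
look("dish1",[("dish",.479,-.327,.06,.09,.04),("amber",.444,-.226,.06,.11,.03)],{"top":(170,570,110,310),"side":(260,400,230,370)})
E
```

```text
26.225 [ 0.481 -0.328  0.07 ] [-3.14  -0.005 -0.611] 0.05382536751470364
side dish 61 mean [ 0.495 -0.343  0.076] mid [ 0.494 -0.332  0.076] ext [0.033 0.054 0.016]
side amber 116 mean [ 0.443 -0.23   0.077] mid [ 0.443 -0.228  0.082] ext [0.028 0.025 0.043]
```

View pics/dish1.png

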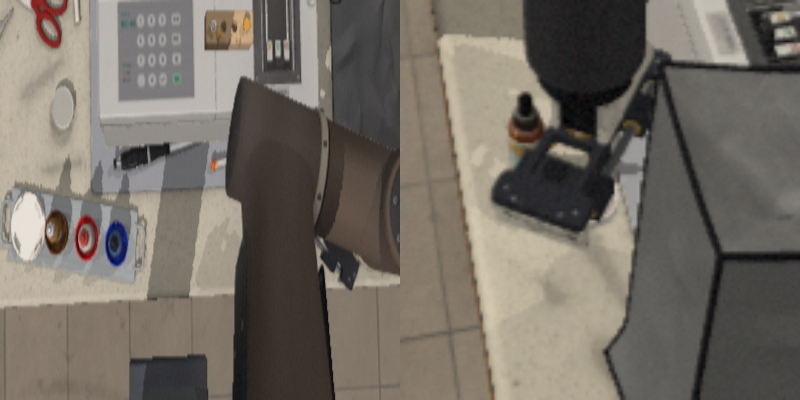

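Dish is gripped (53.8 mm) and lifted, amber in place. Carrying it to the nest.

Emit:
drive_tool(targets=[[0,0,0.9,0,0,0],[0,0,0.9,0,0,0],[0,0,0.9,0,0,0],[0,0,0.9,0,0,0],[0.01,0.8,0,0,0,0]])

```text
t: 26.95
eef_pos: [0.4805, -0.2962, 0.2134]
ee_rot: [-3.141, -0.003, -0.613]
force: [0.3, 1.6, -1.2]
width: 0.0536
```

Emit:
drive_tool(targets=[[0.01,0.93,0,0,0,-0.57],[0.01,0.93,0,0,0,-0.57],[0.01,0.93,0,0,0,-0.57],[0.01,0.93,0,0,0,-0.57],[0.01,0.93,0,0,0,-0.57]])

```text
t: 27.58
eef_pos: [0.4808, -0.1078, 0.2105]
ee_rot: [3.14, 0.001, -0.912]
force: [1.1, 1.4, -0.3]
width: 0.0537
```

Emit:
drive_tool(targets=[[0.01,0.93,0,0,0,-0.57],[0.01,0.93,0,0,0,-0.57],[0.01,0.93,0,0,0,-0.57],[0.01,0.93,0,0,0,-0.57],[0.01,0.93,0,0,0,-0.57]])

```text
t: 28.2
eef_pos: [0.4828, 0.0781, 0.2106]
ee_rot: [3.14, -0.0, -1.21]
force: [-0.4, 0.1, 0.3]
width: 0.0537
```

Emit:
drive_tool(targets=[[0.01,0.93,0,0,0,-0.57],[0.01,0.93,0,0,0,-0.57],[0.01,0.93,0,0,0,-0.57],[0.01,0.93,0,0,0,-0.57],[0.01,0.93,0,0,0,-0.57]])

```text
t: 28.82
eef_pos: [0.4849, 0.2639, 0.2104]
ee_rot: [3.14, -0.001, -1.508]
force: [0.1, -0.7, -0.2]
width: 0.0539
```

Emit:
drive_tool(targets=[[0.01,0.93,0,0,0,-0.57],[0.01,0.93,0,0,0,-0.57],[0.01,0.93,0,0,0,-0.57],[0,0,0,0,0,-0.06],[0,0,0,0,0,0]])

```text
t: 29.45
eef_pos: [0.4862, 0.3741, 0.2103]
ee_rot: [3.14, -0.002, -1.691]
force: [0.1, -0.2, 0.1]
width: 0.0537
```

Emit:
drive_tool(targets=[[0.02,0.12,-1,0,0,0],[0,0,-1,0,0,0],[0,0,-1,0,0,0],[0,0,-0.75,0,0,0],[0,0,0,0,0,0]])

```text
t: 30.08
eef_pos: [0.4864, 0.3769, 0.0592]
ee_rot: [3.139, -0.004, -1.693]
force: [0.6, 1.0, 0.5]
width: 0.0538
```

```bash
python3 - <<'E'
from h import *
look("dish2",[("dish",.487,.379,.058,.08,.04)],{"top":(150,310,140,300),"side":(220,360,90,210)})
for c in("top","side"): print([(round(r["score"],2),w(r["point"],c)) for r in arm.landmark_of("dish_pink",c)])
E
```

```text
30.075 [0.486 0.377 0.059] [ 3.139 -0.004 -1.693] 0.053832957808346286
top dish 189 mean [0.486 0.365 0.067] mid [0.484 0.367 0.065] ext [0.06  0.035 0.014]
side dish 178 mean [0.486 0.371 0.068] mid [0.485 0.376 0.069] ext [0.073 0.069 0.021]
[(0.49, array([0.489, 0.381, 0.058]))]
[(0.47, array([0.492, 0.377, 0.056]))]
```

View pics/dish2.png

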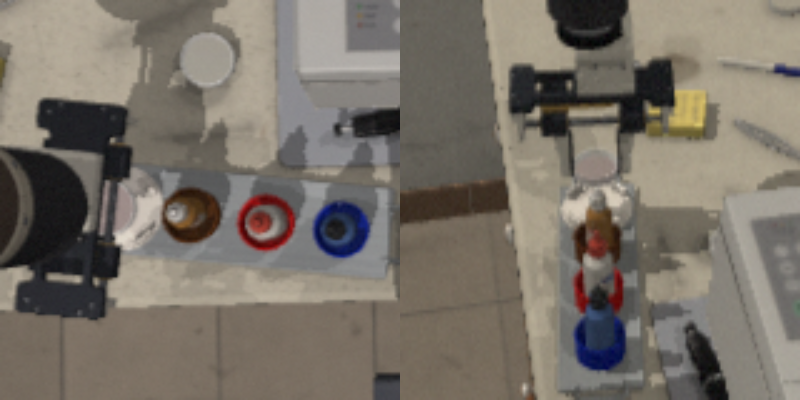

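Dish is level and centred over the nest, pale dish in place. Lowering and releasing.

Emit:
drive_tool(targets=[[0,0.03,-0.4,0,0,0],[0,0,-0.3,0,0,0],[0,0,-0.2,0,0,0],[0,0,-0.17,0,0,0],[0,0,0,0,0,0]])

```text
t: 30.9
eef_pos: [0.4872, 0.3803, 0.0178]
ee_rot: [3.141, -0.001, -1.692]
force: [0.1, -0.4, -0.4]
width: 0.0541
```

Emit:
drive_tool(targets=[[0,0,0,0,0,0],[0,0,0,0,0,0],[0,0,0,0,0,0]], claw=0.85)

```text
t: 31.28
eef_pos: [0.4876, 0.3808, 0.0189]
ee_rot: [-3.141, 0.001, -1.692]
force: [0.2, 0.1, 0.3]
width: 0.0731
```

Emit:
drive_tool(targets=[[0,0,0.5,0,0,0],[0,0,0.8,0,0,0],[0,0,0.9,0,0,0],[0,0,1,0,0,0],[0,0,1,0,0,0]])

```text
t: 31.9
eef_pos: [0.4874, 0.3804, 0.1881]
ee_rot: [-3.141, 0.0, -1.692]
force: [-0.4, 1.5, -0.5]
width: 0.0748
```

Emit:
drive_tool(targets=[[-0.7,0.9,0,0,0,0],[-0.7,0.9,0,0,0,0],[-0.7,0.9,0,0,0,0],[-0.7,0.9,0,0,0,0],[-0.7,0.9,0,0,0,0]])

```text
t: 32.52
eef_pos: [0.3464, 0.5617, 0.1869]
ee_rot: [-3.141, 0.0, -1.692]
force: [0.3, 0.4, -0.3]
width: 0.0747
```

```bash
python3 - <<'E'
from h import *
look("end",[("brown",.478,.3025,.076,.095,.03),("red",.468,.225,.084,.105,.03),("blue",.459,.1475,.076,.095,.03),("dish",.487,.379,.0205,.032,.04),("amber",.444,-.226,.06,.11,.03),("pale",.643,.287,.007,.02,.04)],{"top":(170,450,130,290),"side":(240,380,90,210)})
for c in("top","side"):
  for n in N: print(c,n,[(round(r["score"],2),w(r["point"],c)) for r in arm.landmark_of(n,c)][:1])
E
```

```text
32.525 [0.346 0.562 0.187] [-3.141  0.    -1.692] 0.07471306645750757
top brown 50 mean [0.481 0.305 0.082] mid [0.481 0.306 0.084] ext [0.017 0.017 0.015]
top red 51 mean [0.469 0.223 0.089] mid [0.47  0.223 0.092] ext [0.02  0.02  0.016]
top blue 54 mean [0.46  0.15  0.082] mid [0.461 0.15  0.084] ext [0.02  0.018 0.015]
top dish 383 mean [0.488 0.381 0.024] mid [0.485 0.379 0.025] ext [0.071 0.062 0.01 ]
top amber 101 mean [ 0.446 -0.218  0.077] mid [ 0.446 -0.219  0.08 ] ext [0.028 0.026 0.04 ]
top pale 372 mean [0.642 0.288 0.012] mid [0.641 0.287 0.013] ext [0.056 0.056 0.011]
side brown 17 mean [0.48  0.301 0.082] mid [0.48  0.3   0.084] ext [0.014 0.016 0.015]
side red 18 mean [0.468 0.22  0.089] mid [0.469 0.22  0.091] ext [0.017 0.015 0.014]
side blue 28 mean [0.457 0.144 0.082] mid [0.459 0.148 0.084] ext [0.019 0.024 0.016]
side dish 71 mean [0.487 0.38  0.024] mid [0.488 0.379 0.025] ext [0.055 0.058 0.009]
side amber 114 mean [ 0.443 -0.23   0.077] mid [ 0.445 -0.23   0.08 ] ext [0.027 0.021 0.04 ]
side pale 11 mean [0.616 0.289 0.011] mid [0.618 0.291 0.012] ext [0.013
[... 360 characters left out ...]
, array([0.455, 0.145, 0.007]))]
top cup_brown [(0.52, array([0.482, 0.3  , 0.011]))]
top cup_red [(0.7, array([0.469, 0.226, 0.004]))]
top dish_nest [(0.66, array([0.488, 0.383, 0.011]))]
side stain_blue [(0.65, array([ 0.444, -0.225, -0.002]))]
side stain_brown [(0.42, array([0.481, 0.302, 0.009]))]
side stain_red [(0.45, array([0.464, 0.223, 0.005]))]
side dish_pink [(0.41, array([0.489, 0.38 , 0.012]))]
side amber_bottle [(0.63, array([ 0.443, -0.226, -0.006]))]
side dish_pale []
side cup_blue [(0.49, array([0.46 , 0.145, 0.004]))]
side cup_brown [(0.6, array([0.477, 0.306, 0.008]))]
side cup_red [(0.49, array([0.468, 0.226, 0.003]))]
side dish_nest [(0.56, array([0.491, 0.377, 0.012]))]
```

View pics/end.png

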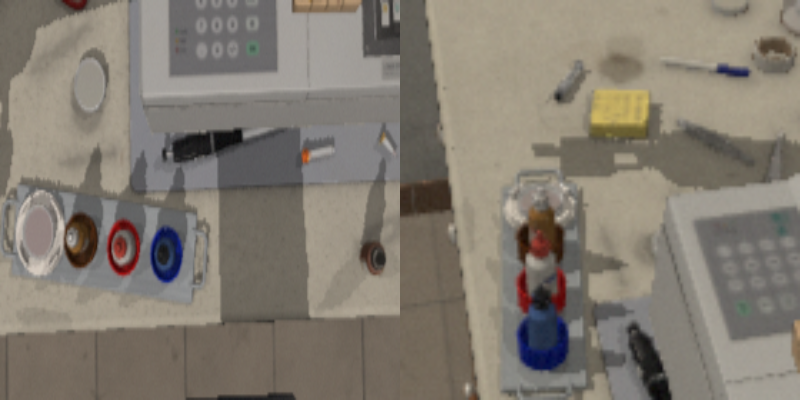

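All four are in place with margin, the look-alikes have not moved, and the gripper is clear.

```bash
python3 -c "
from h import *
print(arm.job_done())"
```

```text
the job is handed in; nothing more can be done
None
```

The staining tray is set up and the job is handed in, at about 34 s of the 104 s allowed. The brown, red and blue bottles stand in their own cups and the pink dish lies in the white nest. I got no verdict, so the checks below are my own camera measurements.

- **Bottles:** in the last pictures all three look upright. By depth, each is within about 4 mm of its cup's axis (limit 12 mm), and the cap heights match bottles standing on the cup floors.
- **Pink dish:** it lies flat, with its top at about 24 mm, and is about 2 mm from the nest centre (limit 15 mm).
- **Look-alikes:** the amber bottle and pale dish measured within about 2 mm of where they started.
- **Forces:** the tool force readings I saw stayed within about 3 N.

**Disagreements:**
- The two cameras differ by about 5 mm in y on the caps. This fits the side camera seeing only the near faces.
- In the last side picture the network labelled the amber bottle as `stain_blue`, and it reported no pale dish. The depth readings, the picture and the top camera contradict both.

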